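# Set the pipetting guide for the next column

### The arm

A 6-joint arm with a two-finger parallel gripper is mounted at the origin on a cart in front of the work surface, level with it; the furniture and walls round the work are solid. World frame = base frame: x ahead of the robot, y to its left, z up, the work surface at z = 0. Lengths are in m, angles in rad, forces in N, time in s.
With the tool pointing down it reaches from about 0.375 to 0.9 m from the base axis. Payload 3.1 kg.
Tool frame: the origin (TCP) lies midway between the tips of the shut fingers; the grasp point (between the pads) lies 19 mm behind it (manip.hold_point_z is the distance from the TCP to the grasp point, in m); x points along the fingers, y is the direction in which the jaws open and shut, and the axes are right-handed (so a half turn about x gives the same grasp; the last joint's range is limited). The gripper opens to 85 mm and grips with 20 to 120 N. Pads are 22 mm wide; open, the fingers measure 114 mm over their backs; the gripper's body (76 mm by 85 mm) begins 54 mm behind the grasp point. The pads swing forward as they close: fully open they stand 13 mm farther back than shut.
Start: joints at [-1.302, 0.527, 1.433, -0, 1.181, -0.178], TCP at [0.271, -0.563, 0.231] pointing down, gripper open.
Joint ranges: [-3.08, 3.08], [-0.75, 2.2], [0.22, 2.44], [-1.43, 4.57], [0, 2.65], [-2.85, 2.85]. Speed limits (rad/s): [2.79, 2.79, 3.14, 3.14, 3.14, 3.14].

### API

Orientations are given as a unit quaternion [x, y, z, w].
In Python, from station import manip, snapshot gives the robot as it stands.
- The arm moves only by the tool play_rows, never from a script. Its argument "series" is a list of rows, each a list of 4 numbers: the shift along the tool's x, y, z in m, then the turn about the tool's x in degrees. In form: [[tx, ty, tz, spin], ...]. A call has 1 to 20 rows; each row is the pose to reach, as a shift and turn from the pose measured when the call began, along the tool's axes at that moment; what a row does not reach only later rows make up. A row lasts 1/10 s, in which the tool goes at most 50 mm and 8.59 degrees, less where a joint would pass 70% of its speed; a pose out of reach is approached as far as the arm can. A call with a gripper value outside its range is refused whole. "claw" is the opening in per cent of the stroke, from 0 (shut) to 100 (fully open), set as the call begins (left out, the last holds). The fingers move at their own pace and stop on an object; "force" is the grip in N (left out, the last holds). Time passes only in rows, so rows that repeat a pose let the fingers close. It gives the time, the measured TCP pose, the force and the opening at its end, in the units of the state.
- manip.sense(): the state, without advancing time (a new reading comes with each control period).
- snapshot(name): name is "scene" or "top"; returns a dict with "image" (384x512x3 uint8, blue, green, red), "depth" (384x512 float32, m along the optical axis (not along the pixel's ray), 0 where there is no reading), "fov_y" (degrees; the focal length in pixels is half the picture's height over the tangent of half this angle, whatever the lens; pixels are square), "cx", "cy" (the principal point, pixels), "R" (3x3) and "t" (3): a world point X has camera coordinates R X + t. Camera axes: x right, y down, z forward; pixel columns grow to the right and rows downward; lengths in m; the calibration is good to about 2 mm. A picture is of the moment at which its call begins.
- manip.sign_off(): hands the job in, once; it reports no verdict.
The state is a dict: "t": time; "q": joint angles; "qd": joint speeds; "tau": joint torques, N m; "tcp_pos": TCP position; "tool_rot": TCP orientation; "force": force on the tool from outside, world axes, zero at the start; "ft_torque": the same for the moment, N m; "finger_gap": opening from 0.0 (shut) to 1.0 (fully open).
Only numpy, scipy, OpenCV 4.12 (cv2) and the standard library are available. Lean on these libraries where they do the work, as an engineer would, in place of code of your own. Each camera call takes 0.05 s, during which the arm holds its last target.

### The job

Set up the pipetting guide for the next column with the fingertips only: push the well plate along its nest until its end is home against the end wall, and bring the slotted column cursor to the stop pin. To move the cursor, press down the pad in the middle of its slide to free the brake, keep it down while you push the slide up against the pin, then let go so that the pad comes up and the brake holds it there; never drag the slide against its brake. Pick nothing up, and leave the bottle, the trough and the little cup where they stand.

Things in the scene. Friction and masses are not known exactly. Their poses are not given: they have to be found in the camera images.
- guide: Pipetting guide, fixed: aluminium base 178 x 215 x 8 mm, a steel rail on the robot's side, a plate nest between white ribs 7 mm high on the far side. Origin: centre of the underside. y runs along the rail, the way plate and slide are pushed; x from rail to nest (away from the robot at yaw 0); z up. The nest is centred at x = 32 mm, open at its -y end; its floor is at z = 8 mm.
- end_wall (a point): Middle of the inner face of the nest's white end wall (10 mm high, at the nest's +y end), 15 mm above the bench: the plate's leading end must come to rest against this face. Its axes are those of the guide.
- plate_lead (a point): Middle of the leading (+y) end face of the white 96-well plate (85 wide x 128 long x 14 mm high, 45 g, loose), half-way up. The plate lies flat in the nest with 1 mm play each side, 10 to 25 mm short of the end wall, and slides easily.
- plate_rear (a point): Middle of the trailing (-y) end face of the same plate, half-way up (15 mm above the bench): push here, towards +y of the guide. The cursor crosses 6 mm above the plate, at the start at least 12 mm further to +y than this end face will be when the plate is home.
- pad_top (a point): Centre of the black brake pad's dished top in the middle of the slide, 40 mm above the bench. Dish: 44 mm along y, 30 mm wide, closed at both y ends by ridges 5.5 mm high and 6 mm thick (a fingertip in the dish can push on them), open at its sides. The grey slide under it is 68 x 40 mm, its top 34 mm above the bench. Axes as the guide's.
- brake (a joint): How far the pad is pressed down, m: 0 up (brake on), 0.005 bottomed. A spring holds it up; the force grows evenly to about 12 N at 2.5 mm, where the brake comes free, and 15 N when bottomed. With the pad up the brake holds the slide against 20 to 30 N; dragging or knocking it along so (over 50 mm/s with the pad down less than 1 mm) fails the job.
- slide (a joint): Position of the slide along the rail, m, growing to +y of the guide; 0 to 0.100. Starts at 0.005 to 0.030; with the brake free it takes 1 to 3 N to push and stays where it is left. Pad, lug and the slotted steel cursor over the plate (18 mm wide) all move with it.
- lug_face (a point): Middle of the +y face of the slide's lug, a grey block 12 mm long on the slide's robot side; this face meets the stop pin. In y it lies 6 mm beyond the centre of the pad.
- stop: Stop pin: upright steel pin, 8 mm diameter, 23 mm high, small dark head, in one of five holes 9 mm apart beside the rail; the others carry flat plugs that the lug passes over. Origin: pin's axis at the base's top, 8 mm above the bench; top 31 mm above the bench, lower than the pad. At the stop, lug face is 4 mm and pad centre 10 mm short of the axis in y of the guide.
- flask: Bystander: clear 250 ml bottle with blue cap, 69 mm diameter, 140 mm high, standing behind the guide. Origin: centre of its underside.
- trough: Bystander: white open reagent trough, 74 x 150 x 27 mm, beyond the guide's +y end. Origin: centre of its underside.
- cup: Bystander: small white cup, upside down, 31 mm diameter, 32 mm high, near the guide's -y end on the robot's side. Origin: centre of its underside.
Mind the look-alikes: they are no part of the job. What is shaped like the part that bears plate_lead but purple is not meant.

How it is judged:
On the way, in this order (a step that is already met when the one before it is completed fails the run):
1. the pad is pressed while the slide still stands where it was found (value of joint brake above 0.0015 m and distance of lug_face from where it was at the start of the episode below 0.012 m), for 0.1 s.
2. with the pad held down, the slide is up against the stop pin (value of joint brake above 0.0015 m and y of lug_face in the frame of stop above -0.006 m), for 0.1 s.
At the end, for the whole second after the job is handed in: The plate lies flat in the nest with its leading end within 2 mm of the end wall, the slide's lug is within 2 mm of the stop pin, the pad is fully up (within 0.8 mm: brake on) and the slide is at rest (y of plate_lead in the frame of end_wall above -0.002 m and z of plate_lead in the frame of end_wall below 0.003 m and y of lug_face in the frame of stop above -0.006 m and value of joint brake below 0.0008 m and velocity of joint slide between -0.005 and 0.005 m/s); the robot touches nothing.
It fails at once if the slide is dragged against its brake (moving with the pad not pressed) (value of joint brake below 0.001 m and (velocity of joint slide above 0.05 m/s or velocity of joint slide below -0.05 m/s)).
It fails at once if the plate is lifted or tipped out of the nest (z of any of plate_lead, plate_rear in the frame of guide above 0.023 m).
It fails at once if the bottle, the trough or the cup is moved by more than 15 mm (distance of any of flask, trough, cup from where it was at the start of the episode above 0.015 m).
It also fails if it takes over 42 s, if anything falls off the work surface, if the arm or the gripper's body presses on something with over 40 N, if the wrist force passes 120 N, or if a joint passes its speed limit or range.

## Working session

There is one attempt and no reset: what is moved stays moved. The work goes in short steps, Python scripts to look and compute and a tool call to move; the robot and the scene stay as the last step left them, time stands still between calls to the robot, and variables do not carry over. Pictures are saved under pics/ and viewed, and the job is handed in when it is done.

Besides the shell and the picture viewer there is one more tool, called after "Emit:" in YAML: its name, and indented under it one key for each argument. play_rows: Moves the arm, as the interface text tells. Its arguments: {"type":"object","properties":{"series":{"type":"array","items":{"type":"array","items":{"type":"number"}}},"claw":{"type":"number"},"force":{"type":"number"}},"required":["series"]}

```bash
ls; mkdir -p pics
cat > h.py <<'E'
import numpy as np,cv2
def load(n):
    d=np.load(f'{n}.npz');return {k:d[k] for k in d}
def f(s): return s['image'].shape[0]/2/np.tan(np.radians(float(s['fov_y']))/2)
def plane(s,u,v,z):
    F=f(s);d=np.array([(u-s['cx'])/F,(v-s['cy'])/F,1.0]);R=s['R'];c=-R.T@s['t'];w=R.T@d
    return c+w*(z-c[2])/w[2]
def proj(s,X):
    p=s['R']@np.array(X)+s['t'];return p[0]/p[2]*f(s)+s['cx'],p[1]/p[2]*f(s)+s['cy']
def cloud(s):
    F=f(s);h,w=s['depth'].shape;u,v=np.meshgrid(np.arange(w),np.arange(h));D=s['depth']
    P=np.stack([(u-s['cx'])/F*D,(v-s['cy'])/F*D,D],-1)
    return (P-s['t'])@s['R']
E
python3 - <<'E'
from station import manip,snapshot
import numpy as np,cv2
for n in('scene','top'):
    s=snapshot(n);np.savez(n+'.npz',**s);cv2.imwrite(f'pics/{n}0.png',s['image']);print(n,s['R'].round(3).tolist(),s['t'].round(3),s['fov_y'],-s['R'].T@s['t'])
print(manip.sense())
E
```

```text
pics
scene [[-0.805, -0.593, -0.003], [-0.407, 0.556, -0.725], [0.432, -0.582, -0.689]] [0.447 0.281 0.836] 45.33918383950704 [0.11319788 0.5963852  0.7807265 ]
top [[-0.012, -1.0, -0.015], [-0.997, 0.013, -0.07], [0.07, 0.014, -0.997]] [0.024 0.574 1.044] 46.265677427232006 [0.49953975 0.00187958 1.08174639]
{'t': 0.1, 'q': array([-1.30151427e+00,  5.28395407e-01,  1.43373535e+00, -3.16172679e-05,
        1.18143872e+00, -1.78503628e-01]), 'qd': array([ 1.40746676e-03, -1.61102200e-04, -5.27328151e-03,  4.77077044e-05,
        1.22820716e-03,  1.06720494e-03]), 'tau': array([ 2.64178352e-04, -4.43302560e+01, -1.78586984e+01, -2.20771335e-04,
        3.85727501e-03,  1.39228703e-05]), 'tcp_pos': array([ 0.27045143, -0.56274973,  0.23043019]), 'tool_rot': array([-0.68941445, -0.15769857,  0.68949852, -0.15630312]), 'force': array([ 0.52755487, -0.22056773, -0.31444998]), 'ft_torque': array([-0.02189483, -0.04162008, -0.03687112]), 'finger_gap': 1.000301237415447}
```

View pics/scene0.png

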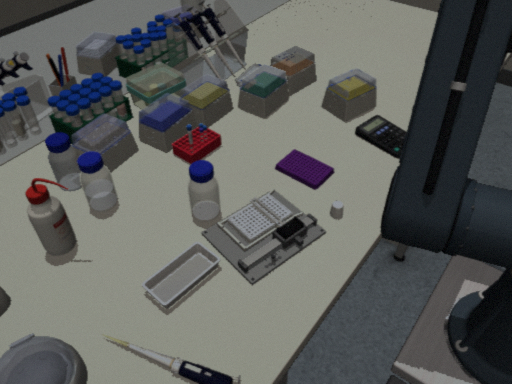

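View pics/top0.png

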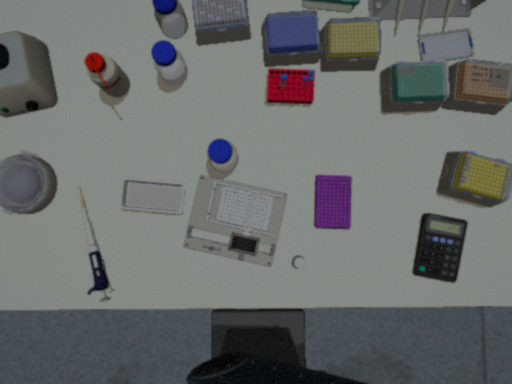

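The guide is at about (236,220) in the top view, with the trough on its left (+y), the purple look-alike plate at (333,202) and the cup at (299,262). I'll zoom in.

Run:
```python
from h import *
s=load('top');cv2.imwrite('pics/t1.png',cv2.resize(s['image'][165:275,175:310],None,fx=5.8,fy=5.4,interpolation=cv2.INTER_CUBIC))
s=load('scene');cv2.imwrite('pics/s1.png',cv2.resize(s['image'][180:285,195:350],None,fx=5,fy=5,interpolation=cv2.INTER_CUBIC))
```

```text
(no output)
```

View pics/t1.png

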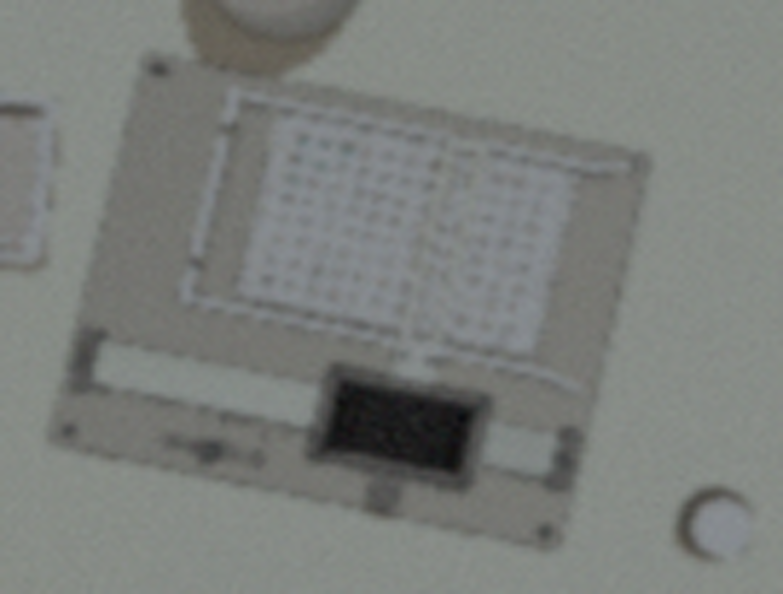

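View pics/s1.png

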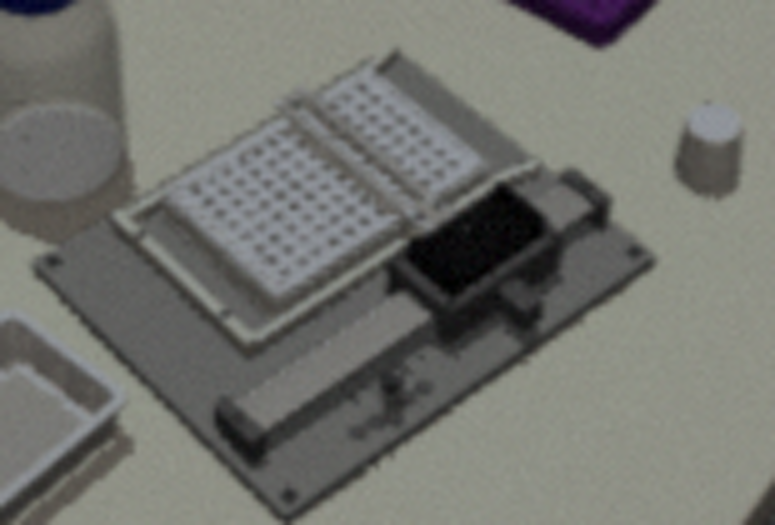

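```bash
cat > m.py <<'E'
from h import *
T=load('top');S=load('scene')
def tp(x,y,z):return plane(T,(x+.5)/5.8-.5+175,(y+.5)/5.4-.5+165,z)
def sp(x,y,z):return plane(S,(x+.5)/5-.5+195,(y+.5)/5-.5+180,z)
G=np.array([[.089,.1075],[.089,-.1075],[-.089,-.1075],[-.089,.1075]])
def fit(P):
    P=np.array(P)[:,:2];c=P.mean(0);A=P-c
    a=np.arctan2((G[:,0]*A[:,1]-G[:,1]*A[:,0]).sum(),(G*A).sum());R=np.array([[np.cos(a),-np.sin(a)],[np.sin(a),np.cos(a)]])
    return c,a,R,(A-G@R.T)
P1=[tp(143,52,.008),tp(650,158,.008),tp(565,548,.008),tp(50,443,.008)]
P2=[sp(38,262,.008),sp(395,50,.008),sp(655,262,.008),sp(288,522,.008)]
if __name__=='__main__':
  for P,fn,q in((P1,tp,0),(P2,sp,1)):
    c,a,R,r=fit(P);print(c.round(4),np.degrees(a).round(2),(r*1e3).round(1).tolist())
    g=lambda x,y,z:(1e3*(R.T@(fn(x,y,z)[:2]-c))).round(1)
    if q==0:
        print('pad top mid',g(405,424,.0455),'dark corners',[g(*k,.0455) for k in((338,375),(485,400),(465,470),(322,448))]);print('pin',g(211,449,.031));print('lug',g(383,495,.03),g(365,495,.03))
        print('plate lead',g(258,205,.022),'rear',g(557,262,.022))
        print('cup',fn(722,525,.032))
    else:
        print('pad corners',[g(*k,.0455) for k in((410,250),(500,185),(552,238),(462,290))]);print('pin',g(393,378,.031))
        print('plate lead',g(170,195,.022),g(280,298,.022),'rear',g(385,70,.022),g(485,165,.022))
  C=cloud(T);
E
python3 m.py
```

```text
[0.51   0.0504] -12.9 [[0.1, 0.6], [-1.8, 0.9], [0.8, -1.2], [0.8, -0.3]]
pad top mid [-47.2 -33.8] dark corners [array([-32.6,  -3.4]), array([-30.6, -62.6]), array([-61.2, -61.1]), array([-64.1,  -3.9])]
pin [-74.9  40.2]
lug [-79.5 -31.4] [-81.1 -24.3]
plate lead [32.1 45.4] rear [ 33.5 -78.8]
cup [ 0.41144855 -0.09762195  0.032     ]
[0.5059 0.0532] -13.72 [[-1.5, -2.7], [0.1, 1.6], [2.0, 2.3], [-0.6, -1.2]]
pad corners [array([-36.7,  -4. ]), array([-33.8, -58.8]), array([-70.5, -54.8]), array([-67.2,  -6. ])]
pin [-75.1  38.6]
plate lead [72.  42.7] [-6.2 42.6] rear [ 70.6 -83.5] [ -5.1 -77.8]
```

```bash
cat > p.py <<'E'
from h import *
from scipy.spatial.transform import Rotation as Ro
C=np.array([.508,.0518]);A=np.radians(-13.2);GR=np.array([[np.cos(A),-np.sin(A)],[np.sin(A),np.cos(A)]])
def world(gx,gy,z):
    return np.r_[C+GR@np.array([gx,gy]),z]
def rep(st,targets=()):
    R=Ro.from_quat(st['tool_rot']).as_matrix();p=st['tcp_pos']
    g=GR.T@(p[:2]-C);print('t',round(st['t'],2),'tcp',p.round(4),'guide',(g*1e3).round(1),'z',(p[2]*1e3).round(1),'F guide',(GR.T@st['force'][:2]).round(2),st['force'][2].round(2),'gap',round(st['finger_gap'],2))
    print('tool y in guide deg',np.degrees(np.arctan2(*(GR.T@R[:2,1])[::-1])).round(2),'x axis',R[:,0].round(3),'q6',st['q'][5].round(3))
    for t in targets: print(t,'->',(1e3*R.T@(world(*t)-p)).round(1))
E
python3 - <<'E'
from p import *
from station import manip
rep(manip.sense(),[(.032,-.115,.1),(.032,-.115,.013)])
from m import *
g=lambda P:(1e3*(GR.T@(P[:2]-C))).round(1)
print('T endwall',g(tp(238,110,.018)),g(tp(195,295,.018)),'S',g(sp(130,225,.018)),g(sp(245,335,.018)))
print('plate T',g(tp(258,205,.022)),g(tp(557,262,.022)),'S',[g(sp(*k,.022)) for k in((170,195),(280,298),(385,70),(485,165))])
print('pad T',[g(tp(*k,.0455)) for k in((338,375),(485,400),(465,470),(322,448))],'S',[g(sp(*k,.0455)) for k in((410,250),(500,185),(552,238),(462,290))])
print('pin',g(tp(211,449,.031)),g(sp(393,378,.031)))
print('flask cap',g(plane(T,220,151,.14)),'purple near edge',g(plane(T,315,202,.014)))
E
```

```text
t 0.1 tcp [ 0.2705 -0.5627  0.2304] guide [ -90.9 -652.6] z 230.4 F guide [ 0.56 -0.09] -0.31 gap 1.0
tool y in guide deg -51.14 x axis [-0.001  0.002 -1.   ] q6 -0.179
(0.032, -0.115, 0.1) -> [ 131.2 -341.2 -432.9]
(0.032, -0.115, 0.013) -> [ 218.2 -341.  -432.9]
T endwall [73.3 62.3] [-9.8 61.4] S [70.3 65.3] [-11.6  65.8]
plate T [34.1 44.6] [ 36.1 -79.5] S [array([70. , 42.9]), array([-8.2, 43.6]), array([ 67.5, -83.3]), array([ -8.2, -76.9])]
pad T [array([-30.3,  -4.5]), array([-28. , -63.6]), array([-58.6, -62.3]), array([-61.8,  -5.1])] S [array([-39.1,  -2.8]), array([-36.7, -57.6]), array([-73.4, -53.3]), array([-69.6,  -4.5])]
pin [-72.9  38.9] [-77.1  40.2]
flask cap [137.6  56.3] purple near edge [  84.9 -176.9]
```

Emit:
play_rows:
  series:
    - [0, -20, -25, 0]
    - [0, 0, 0, 0]
  claw: 150

```text
out of range
```

That call was refused, and it also had my shifts in mm where metres are needed. Resending with correct units.

Emit:
play_rows:
  series:
    - [0, -0.014, -0.018, -2]
    - [0, -0.038, -0.048, -6]
    - [0, -0.066, -0.084, -10]
    - [0, -0.095, -0.12, -14]
    - [0, -0.123, -0.156, -18]
    - [0, -0.152, -0.193, -23]
    - [0, -0.18, -0.229, -27]
    - [0.01, -0.209, -0.265, -31]
    - [0.025, -0.237, -0.301, -35]
    - [0.045, -0.265, -0.337, -39]
    - [0.065, -0.291, -0.37, -43]
    - [0.085, -0.313, -0.397, -47]
    - [0.105, -0.33, -0.419, -50]
    - [0.125, -0.341, -0.433, -51.1]
    - [0.135, -0.341, -0.433, -51.1]
    - [0.135, -0.341, -0.433, -51.1]
  claw: 0
  force: 40

```text
t: 1.7
tcp_pos: [0.5118, -0.0671, 0.0947]
tool_rot: [-0.554, -0.441, 0.555, -0.437]
force: [0.1, 0.0, 0.1]
finger_gap: -0.002
```

Run:
```python
from p import *
from station import manip,snapshot
rep(manip.sense(),[(.034,-.115,.1),(.034,-.115,.0135),(.034,-.1,.0135)])
s=snapshot('scene');cv2.imwrite('pics/s2.png',cv2.resize(s['image'][120:285,195:400],None,fx=3.6,fy=3.6,interpolation=cv2.INTER_CUBIC))
```

```text
t 1.7 tcp [ 0.5118 -0.0671  0.0947] guide [  30.9 -114.9] z 94.7 F guide [0.06 0.05] 0.06 gap -0.0
tool y in guide deg 0.01 x axis [-0.004  0.003 -1.   ] q6 -0.119
(0.034, -0.115, 0.1) -> [-5.3  3.1  0.1]
(0.034, -0.115, 0.0135) -> [81.2  3.5  0.3]
(0.034, -0.1, 0.0135) -> [ 81.3   3.5 -14.7]
```

View pics/s2.png

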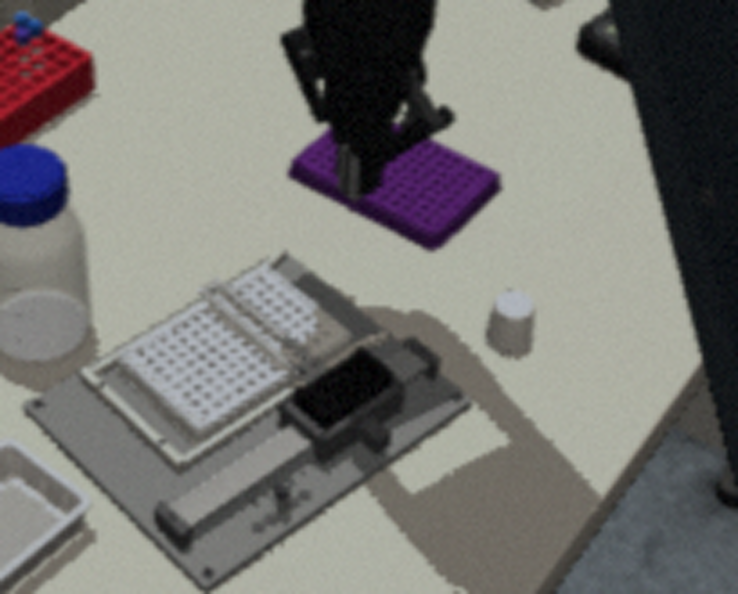

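The shut fingers are clear of the nest's open end, so I'll lower them and approach the plate.

Emit:
play_rows:
  series:
    - [0.03, 0.002, 0, 0]
    - [0.06, 0.002, 0, 0]
    - [0.075, 0.002, 0, 0]
    - [0.081, 0.002, 0, 0]
    - [0.081, 0.002, -0.004, 0]
    - [0.081, 0.002, -0.008, 0]
    - [0.081, 0.002, -0.012, 0]
    - [0.081, 0.002, -0.015, 0]
    - [0.081, 0.002, -0.018, 0]
    - [0.081, 0.002, -0.021, 0]
    - [0.081, 0.002, -0.024, 0]
    - [0.081, 0.002, -0.027, 0]
    - [0.081, 0.002, -0.03, 0]
    - [0.081, 0.002, -0.033, 0]
    - [0.081, 0.002, -0.035, 0]
    - [0.081, 0.002, -0.035, 0]

```text
t: 3.35
tcp_pos: [0.5222, -0.0338, 0.0147]
tool_rot: [-0.554, -0.44, 0.554, -0.438]
force: [-0.3, 0.1, 0.2]
finger_gap: 0.008
```

Run:
```python
from p import *
from station import manip,snapshot
rep(manip.sense())
s=snapshot('scene');np.savez('scene2.npz',**s);cv2.imwrite('pics/s3.png',cv2.resize(s['image'][160:285,195:350],None,fx=4.7,fy=4.7,interpolation=cv2.INTER_CUBIC))
```

```text
t 3.35 tcp [ 0.5222 -0.0338  0.0147] guide [ 33.4 -80.1] z 14.7 F guide [-0.33  0.06] 0.21 gap 0.01
tool y in guide deg -0.04 x axis [-0.002  0.002 -1.   ] q6 -0.051
```

View pics/s3.png

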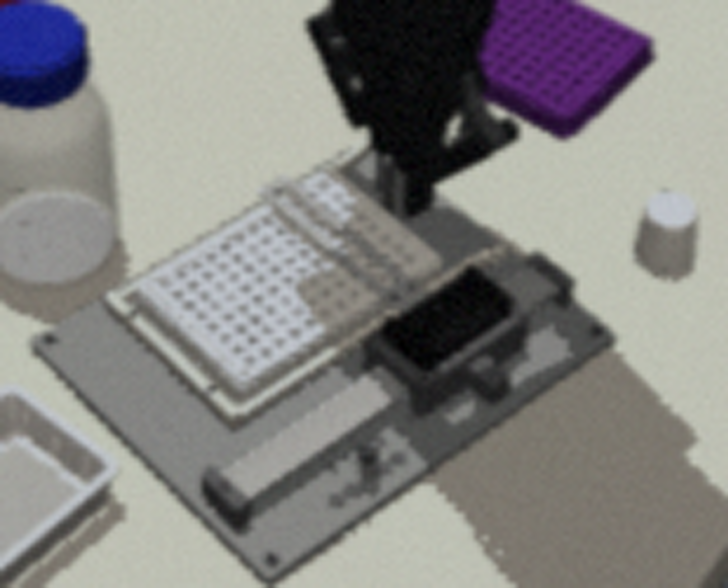

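The plate is moving, with roughly 8 mm of gap left to the end wall. I'll push on slowly and watch the force.

Emit:
play_rows:
  series:
    - [0, 0, -0.002, 0]
    - [0, 0, -0.004, 0]
    - [0, 0, -0.005, 0]
    - [0, 0, -0.006, 0]
    - [0, 0, -0.007, 0]
    - [0, 0, -0.007, 0]

```text
t: 4.0
tcp_pos: [0.5235, -0.0292, 0.0148]
tool_rot: [-0.553, -0.44, 0.555, -0.439]
force: [-2.0, -9.9, -0.5]
finger_gap: -0.004
```

Emit:
play_rows:
  series:
    - [0, 0, -0.001, 0]
    - [0, 0, -0.002, 0]
    - [0, 0, -0.003, 0]
    - [0, 0, -0.003, 0]

```text
t: 4.4
tcp_pos: [0.5236, -0.0291, 0.0148]
tool_rot: [-0.551, -0.44, 0.555, -0.44]
force: [-4.2, -14.5, 0.0]
finger_gap: 0.0
```

Run:
```python
from p import *
from station import manip
rep(manip.sense())
```

```text
t 4.4 tcp [ 0.5236 -0.0291  0.0148] guide [ 33.6 -75.2] z 14.8 F guide [ -0.77 -15.05] 0.04 gap 0.0
tool y in guide deg 0.24 x axis [-0.005 -0.004 -1.   ] q6 -0.031
```

The fingers stalled firmly at guide y of -75 mm, with 15 N in -y. That puts the plate's lead end at about +64 mm, which agrees with the measured wall. I'll back off, rise and check.

Emit:
play_rows:
  series:
    - [0, 0, 0.003, 0]
    - [0, 0, 0.01, 0]
    - [0, 0, 0.02, 0]
    - [-0.02, 0, 0.025, 0]
    - [-0.06, 0, 0.025, 0]
    - [-0.085, 0, 0.025, 0]
    - [-0.085, 0, 0.025, 0]

```text
t: 5.1
tcp_pos: [0.5207, -0.054, 0.1031]
tool_rot: [-0.553, -0.438, 0.554, -0.443]
force: [0.6, 0.0, -0.6]
finger_gap: -0.002
```

Run:
```python
from p import *
from station import manip,snapshot
s=snapshot('scene');np.savez('scene3.npz',**s);cv2.imwrite('pics/s4.png',cv2.resize(s['image'][180:285,195:350],None,fx=5,fy=5,interpolation=cv2.INTER_CUBIC))
s=snapshot('top');cv2.imwrite('pics/t4.png',cv2.resize(s['image'][165:275,175:310],None,fx=5.8,fy=5.4,interpolation=cv2.INTER_CUBIC))
rep(manip.sense(),[(-.048,-.033,.07),(-.048,-.033,.04)])
```

```text
t 5.2 tcp [ 0.5184 -0.0533  0.1003] guide [ 34.2 -99.9] z 100.3 F guide [0.12 0.16] -0.41 gap 0.0
tool y in guide deg 0.23 x axis [-0.004 -0.004 -1.   ] q6 -0.082
(-0.048, -0.033, 0.07) -> [ 30.2 -81.8 -67.4]
(-0.048, -0.033, 0.04) -> [ 60.2 -81.7 -67.5]
```

View pics/s4.png

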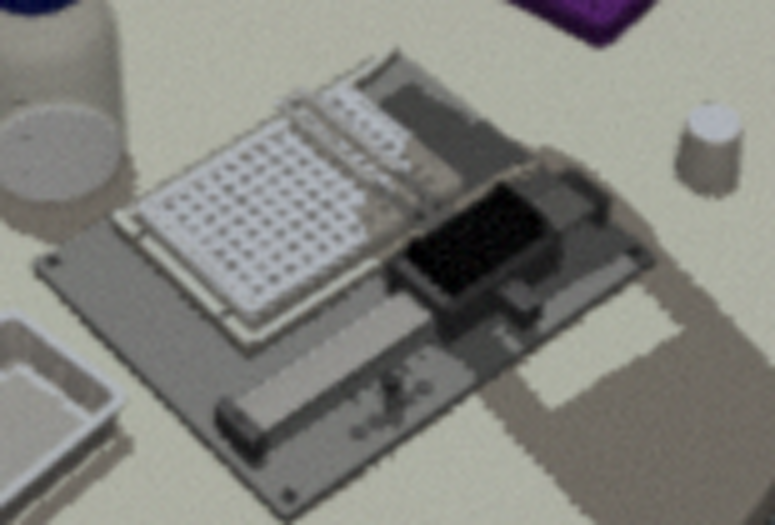

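View pics/t4.png

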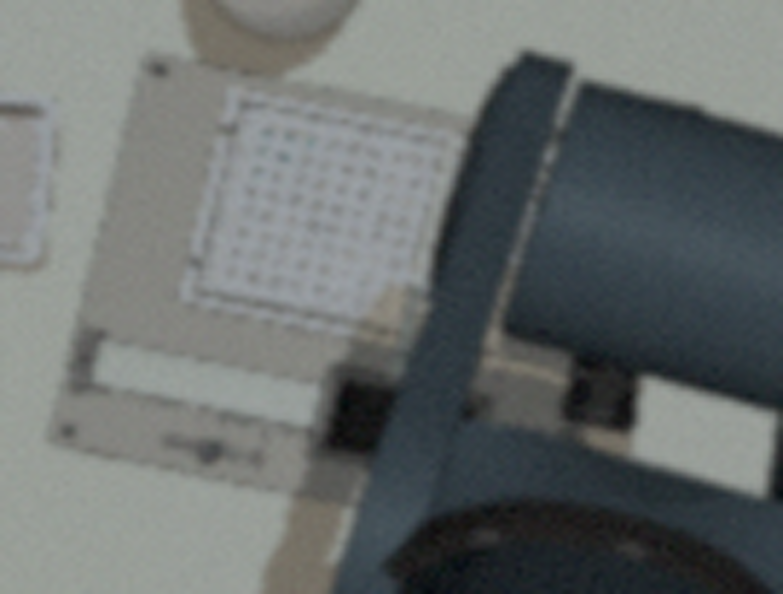

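The plate is flush with the end wall, its lead edge at about x 185-240 in the top crop, and the slide hasn't moved. Next I'll go above the pad and lower slowly.

Emit:
play_rows:
  series:
    - [0, -0.012, -0.01, -0.2]
    - [0, -0.03, -0.025, -0.2]
    - [0, -0.055, -0.045, -0.2]
    - [0, -0.073, -0.06, -0.2]
    - [0, -0.082, -0.068, -0.2]
    - [0.02, -0.082, -0.068, -0.2]
    - [0.04, -0.082, -0.068, -0.2]
    - [0.05, -0.082, -0.068, -0.2]
    - [0.05, -0.082, -0.068, -0.2]

```text
t: 6.1
tcp_pos: [0.4525, 0.0314, 0.0486]
tool_rot: [-0.55, -0.442, 0.555, -0.441]
force: [0.1, -0.2, 0.7]
finger_gap: -0.002
```

Run:
```python
from p import *
from station import manip,snapshot
s=snapshot('scene');cv2.imwrite('pics/s5.png',cv2.resize(s['image'][180:285,195:350],None,fx=5,fy=5,interpolation=cv2.INTER_CUBIC))
rep(manip.sense(),[(-.048,-.033,.04)])
```

```text
t 6.15 tcp [0.4531 0.0313 0.0494] guide [-48.8 -32.5] z 49.4 F guide [1.04 1.54] 0.74 gap 0.0
tool y in guide deg 0.42 x axis [-0.006 -0.004 -1.   ] q6 0.057
(-0.048, -0.033, 0.04) -> [9.4 0.9 0.4]
```

View pics/s5.png

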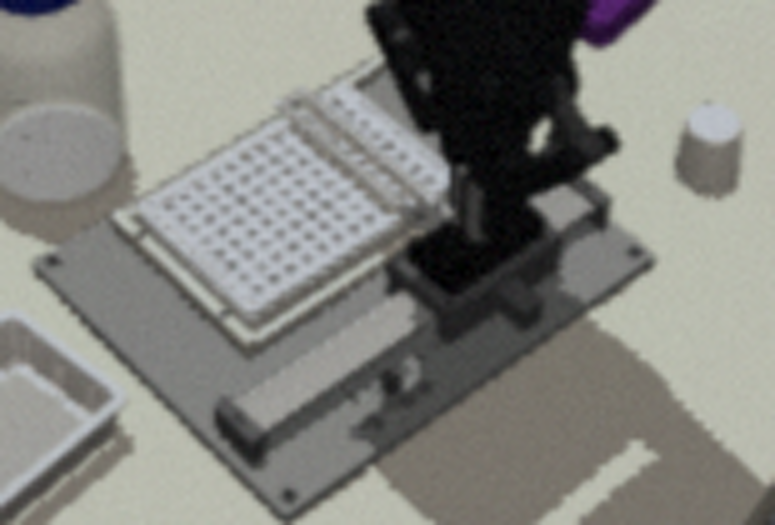

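The fingers are over the dish at about (475,240) in the crop. I'll lower in small steps.

Emit:
play_rows:
  series:
    - [0.004, 0, 0, 0]
    - [0.007, 0, 0, 0]
    - [0.009, 0, 0, 0]
    - [0.01, 0, 0, 0]
    - [0.011, 0, 0, 0]
    - [0.011, 0, 0, 0]

```text
t: 6.75
tcp_pos: [0.4532, 0.0312, 0.0389]
tool_rot: [-0.55, -0.441, 0.555, -0.441]
force: [-0.7, 0.5, 6.0]
finger_gap: 0.002
```

Run:
```python
from p import *
from station import manip
rep(manip.sense())
```

```text
t 6.75 tcp [0.4532 0.0312 0.0389] guide [-48.7 -32.6] z 38.9 F guide [-0.83  0.32] 5.97 gap 0.0
tool y in guide deg 0.42 x axis [-0.005 -0.004 -1.   ] q6 0.058
```

6 N at about 1.1 mm fits the spring. I'll press on to about 4 mm.

Emit:
play_rows:
  series:
    - [0.001, 0, 0, 0]
    - [0.002, 0, 0, 0]
    - [0.003, 0, 0, 0]
    - [0.0035, 0, 0, 0]
    - [0.0035, 0, 0, 0]
    - [0.0035, 0, 0, 0]

```text
t: 7.35
tcp_pos: [0.4532, 0.0311, 0.0366]
tool_rot: [-0.55, -0.441, 0.555, -0.442]
force: [-2.2, -0.3, 13.1]
finger_gap: 0.004
```

Run:
```python
from p import *
from station import manip
rep(manip.sense())
```

```text
t 7.35 tcp [0.4532 0.0311 0.0366] guide [-48.6 -32.6] z 36.6 F guide [-2.05 -0.76] 13.06 gap 0.0
tool y in guide deg 0.43 x axis [-0.004 -0.004 -1.   ] q6 0.058
```

Emit:
play_rows:
  series:
    - [0.0015, 0, 0, 0]
    - [0.0022, 0, -0.002, 0]
    - [0.0022, 0, -0.004, 0]
    - [0.0022, 0, -0.007, 0]
    - [0.0022, 0, -0.01, 0]
    - [0.0022, 0, -0.013, 0]
    - [0.0022, 0, -0.016, 0]
    - [0.0022, 0, -0.019, 0]
    - [0.0022, 0, -0.022, 0]
    - [0.0022, 0, -0.025, 0]
    - [0.0022, 0, -0.028, 0]
    - [0.0022, 0, -0.031, 0]
    - [0.0022, 0, -0.034, 0]
    - [0.0022, 0, -0.037, 0]
    - [0.0022, 0, -0.039, 0]
    - [0.0022, 0, -0.04, 0]
    - [0.0022, 0, -0.04, 0]

```text
t: 9.05
tcp_pos: [0.4624, 0.0703, 0.0357]
tool_rot: [-0.551, -0.441, 0.554, -0.442]
force: [-1.6, 1.2, 13.9]
finger_gap: -0.002
```

Run:
```python
from p import *
from station import manip,snapshot
s=snapshot('scene');np.savez('scene6.npz',**s);cv2.imwrite('pics/s6.png',cv2.resize(s['image'][180:285,195:350],None,fx=5,fy=5,interpolation=cv2.INTER_CUBIC))
rep(manip.sense())
```

```text
t 9.1 tcp [0.4624 0.0703 0.0357] guide [-48.6   7.6] z 35.7 F guide [-1.42  0.08] 13.69 gap -0.0
tool y in guide deg 0.43 x axis [-0.002 -0.004 -1.   ] q6 0.145
```

View pics/s6.png

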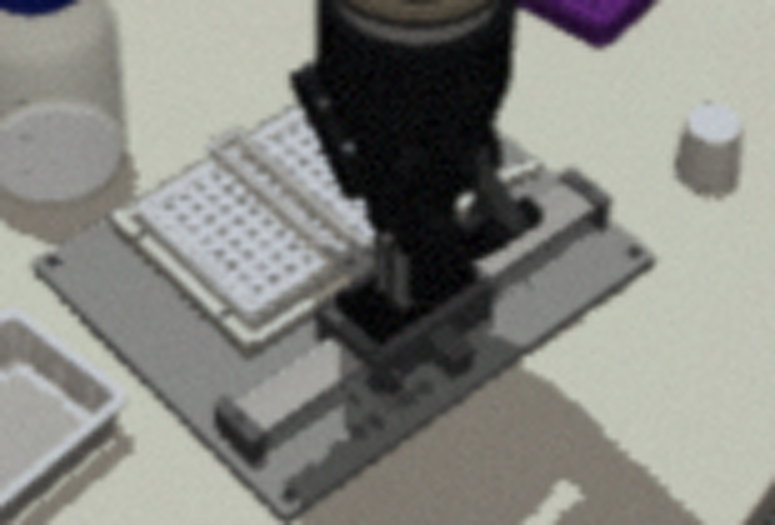

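The slide is following by friction, with about 22 mm left. The lug is at (458,350) and the pin at (385,375) in the crop. Continuing, then slowing.

Emit:
play_rows:
  series:
    - [0.0013, 0, -0.001, 0]
    - [0.0013, 0, -0.003, 0]
    - [0.0013, 0, -0.006, 0]
    - [0.0013, 0, -0.009, 0]
    - [0.0013, 0, -0.012, 0]
    - [0.0013, 0, -0.014, 0]
    - [0.0013, 0, -0.016, 0]
    - [0.0013, 0, -0.018, 0]
    - [0.0013, 0, -0.019, 0]
    - [0.0013, 0, -0.02, 0]
    - [0.0013, 0, -0.021, 0]
    - [0.0013, 0, -0.022, 0]
    - [0.0013, 0, -0.023, 0]
    - [0.0013, 0, -0.024, 0]

```text
t: 10.5
tcp_pos: [0.4676, 0.0928, 0.0357]
tool_rot: [-0.55, -0.441, 0.554, -0.443]
force: [-3.6, -8.3, 13.9]
finger_gap: -0.002
```

Run:
```python
from p import *
from station import manip,snapshot
s=snapshot('scene');np.savez('scene7.npz',**s);cv2.imwrite('pics/s7.png',cv2.resize(s['image'][180:285,195:350],None,fx=5,fy=5,interpolation=cv2.INTER_CUBIC))
rep(manip.sense())
```

```text
t 10.55 tcp [0.4676 0.0927 0.0357] guide [-48.7  30.6] z 35.7 F guide [-1.64 -7.16] 13.46 gap 0.0
tool y in guide deg 0.54 x axis [-0.002 -0.006 -1.   ] q6 0.197
```

View pics/s7.png

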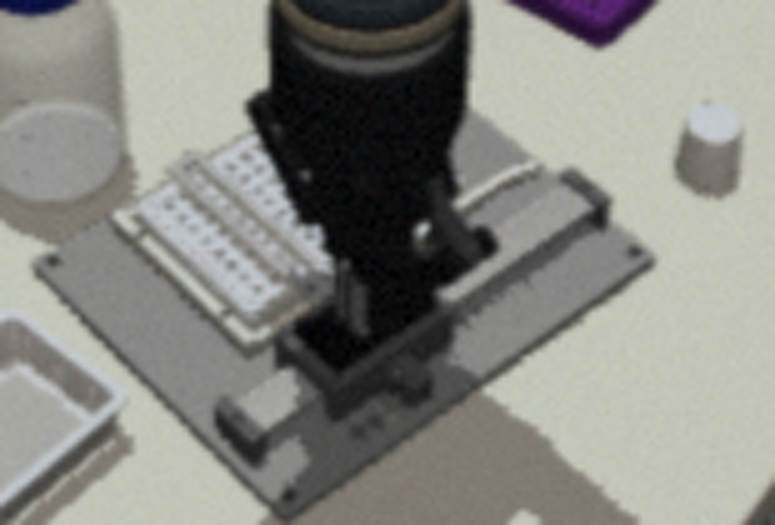

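Force in -y rose to 7 N after 63 mm of travel, against 62 mm expected, and the lug has met the pin. I'll hold briefly, then lift straight up.

Emit:
play_rows:
  series:
    - [0.0013, 0, -0.0015, 0]
    - [0.0013, 0, -0.0015, 0]
    - [0.0013, 0, -0.0015, 0]
    - [0.0, 0, -0.001, 0]
    - [-0.001, 0, -0.001, 0]
    - [-0.002, 0, -0.001, 0]
    - [-0.003, 0, -0.001, 0]
    - [-0.004, 0, -0.001, 0]
    - [-0.006, 0, -0.001, 0]
    - [-0.01, 0, -0.001, 0]
    - [-0.02, 0, -0.001, 0]
    - [-0.04, 0, -0.001, 0]
    - [-0.08, 0, -0.001, 0]
    - [-0.12, 0, -0.001, 0]
    - [-0.12, 0, -0.001, 0]

```text
t: 12.05
tcp_pos: [0.4715, 0.0947, 0.1606]
tool_rot: [0.553, 0.438, -0.551, 0.446]
force: [1.1, -0.7, -0.9]
finger_gap: 0.0
```

Run:
```python
from p import *
from station import manip,snapshot
for n in('scene','top'):
    s=snapshot(n);np.savez(n+'8.npz',**s)
    cv2.imwrite(f'pics/{n}8.png',cv2.resize(s['image'][165:285,175:350],None,fx=4.5,fy=4.5,interpolation=cv2.INTER_CUBIC))
rep(manip.sense())
```

```text
t 12.15 tcp [0.4685 0.0946 0.157 ] guide [-48.2  32.6] z 157.0 F guide [-0.3  -0.37] -0.66 gap 0.0
tool y in guide deg 0.56 x axis [ 0.001 -0.006 -1.   ] q6 0.195
```

View pics/scene8.png

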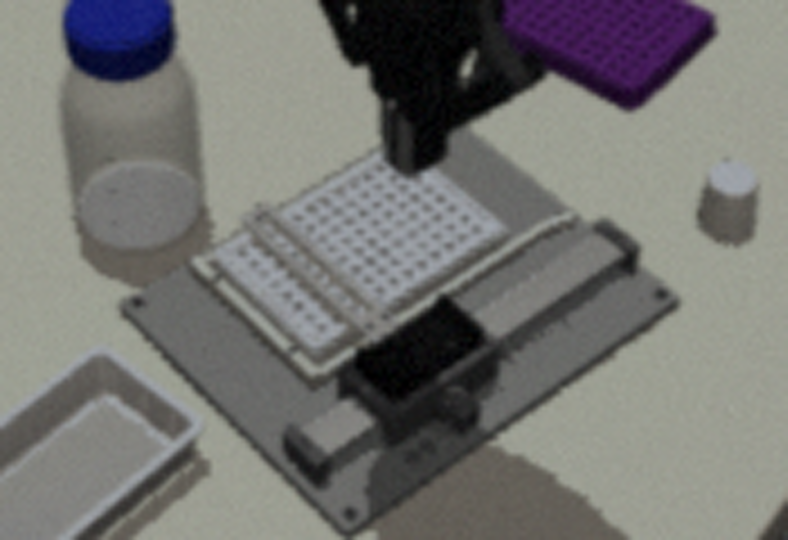

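View pics/top8.png

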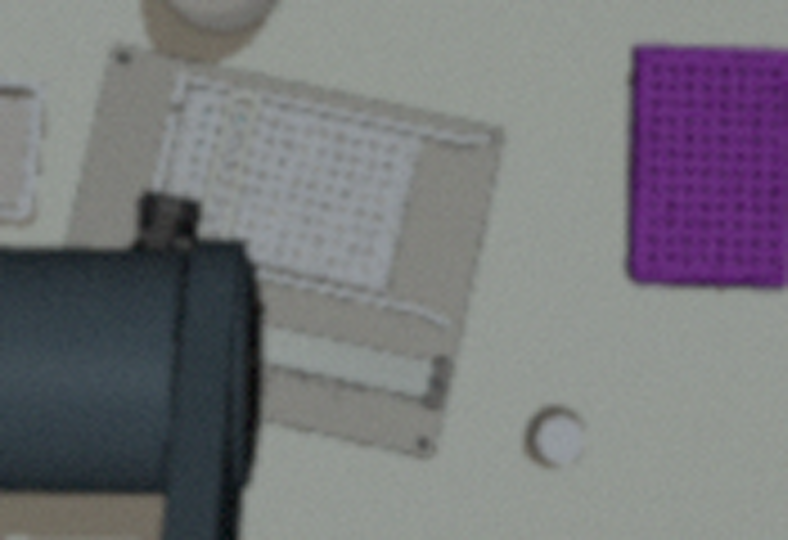

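The lug and pin now merge at about (460,408) in the scene crop. The arm hides them in the top view, so I'll move it clear and check.

Emit:
play_rows:
  series:
    - [-0.02, 0, 0.015, 0]
    - [-0.04, 0, 0.045, 0]
    - [-0.05, 0, 0.085, 0]
    - [-0.05, 0, 0.125, 0]
    - [-0.05, 0, 0.165, 0]
    - [-0.05, 0, 0.205, 0]
    - [-0.05, 0, 0.245, 0]
    - [-0.05, 0, 0.28, 0]
    - [-0.05, 0, 0.3, 0]
    - [-0.05, 0, 0.31, 0]
    - [-0.05, 0, 0.31, 0]
    - [-0.05, 0, 0.31, 0]

```text
t: 13.35
tcp_pos: [0.4001, -0.2064, 0.208]
tool_rot: [-0.551, -0.441, 0.553, -0.443]
force: [-0.0, -0.4, 0.6]
finger_gap: 0.003
```

Run:
```python
from p import *
from station import manip,snapshot
for n in('scene','top'):
    s=snapshot(n);np.savez(n+'9.npz',**s)
    if n=='top':cv2.imwrite('pics/t9.png',cv2.resize(s['image'][165:275,175:310],None,fx=5.8,fy=5.4,interpolation=cv2.INTER_CUBIC))
    else:cv2.imwrite('pics/s9.png',cv2.resize(s['image'][180:285,195:350],None,fx=5,fy=5,interpolation=cv2.INTER_CUBIC))
rep(manip.sense())
```

```text
t 13.45 tcp [ 0.4005 -0.2061  0.2084] guide [ -45.8 -275.7] z 208.4 F guide [-0.02 -0.18] 0.45 gap -0.0
tool y in guide deg 0.64 x axis [ 0.    -0.005 -1.   ] q6 -0.5
```

View pics/t9.png

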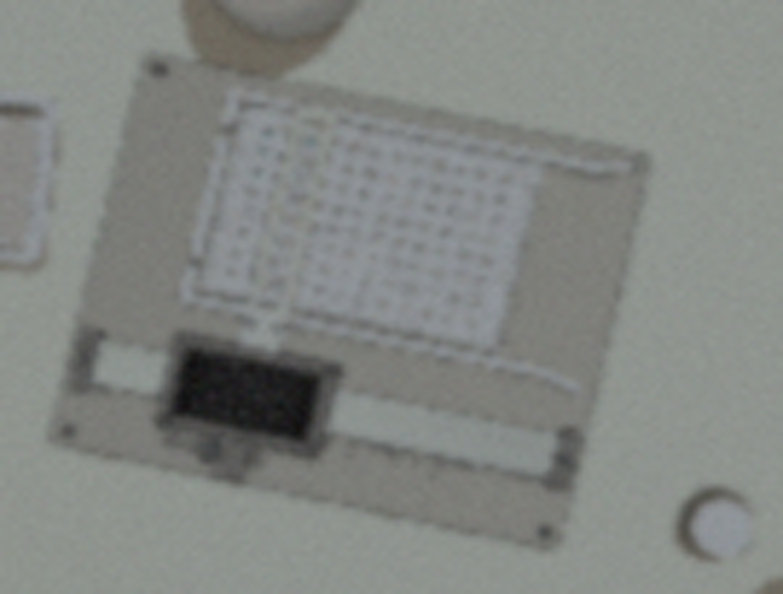

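View pics/s9.png

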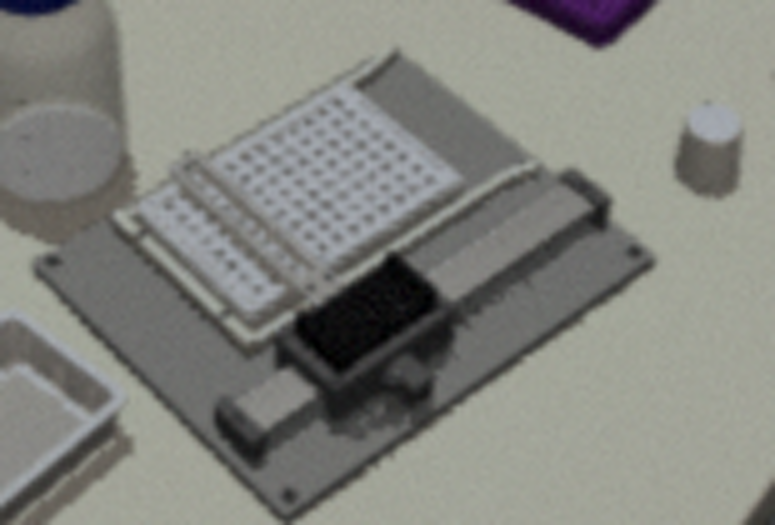

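Run:
```python
from p import *
def pad(n,box):
    s=load(n);u0,v0,u1,v1=box;m=(s['image'][v0:v1,u0:u1].max(2)<45).astype(np.uint8)
    k,l,st,c=cv2.connectedComponentsWithStats(m);i=1+st[1:,4].argmax();u,v=c[i]+[u0,v0]
    return (1e3*(GR.T@(plane(s,u,v,.041)[:2]-C))).round(1),st[i,4]
a=pad('top',(195,225,275,262));b=pad('top9',(195,225,275,262));print('top',a,b,b[0]-a[0])
a=pad('scene',(240,205,315,260));b=pad('scene9',(240,205,315,260));print('scene',a,b,b[0]-a[0])
```

```text
top (array([-46.8, -32.8]), np.int32(283)) (array([-46.7,  29.8]), np.int32(275)) [ 0.1 62.6]
scene (array([-61.2, -22.7]), np.int32(556)) (array([-51.3,  32.2]), np.int32(351)) [ 9.9 54.9]
```

In the top view the pad centre moved 62.6 mm to guide y = 29.8. That is about 9.7 mm short of the pin's axis, where 10 mm is nominal. The scene mask merges in other dark parts, so I don't count it. Handing in.

```bash
python3 -c "
from station import manip
print(manip.sign_off())"
```

```text
the job is handed in; nothing more can be done
None
```

I handed the job in at about 13.5 s of the 42 s allowed. The plate is home against the end wall and the cursor is at the stop pin with the pad released. No verdict was reported, so this rests on my own checks.

- **Plate:** I pushed it along the nest with the shut fingertips until it stopped hard at 15 N. By finger position its leading end is at about guide y = 64 mm, where I measured the wall at 62–66 mm. Both views show it flush.
- **Cursor:** I pressed the pad to about 3.4 mm (13 N) before moving anything, kept it down while carrying the slide, and stopped when the force rose to about 7 N at the pin. I then lifted straight up. In the top view the pad centre moved 62.6 mm and ended 9.7 mm short of the pin's axis (10 mm is nominal).
- **Pad and arm:** The arm ended well clear with almost no force on it. I did not measure the pad's height directly; I take it to be up because nothing is pressing it.
- **Bystanders:** The bottle, trough and cup look unmoved in the pictures.

- **Failed or disagreeing checks:** My first move call was refused for a gripper value out of range, and its shifts were also in the wrong units; nothing moved. The automatic pad measurement in the scene view gave 54.9 mm instead of 62.6 mm. I set it aside because its dark mask merged with other dark parts; finger travel (63 mm) and the scene picture agree with the top view.

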